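Load the drying rack with visor frames and nested cups

ROBOT

A 7-joint arm with a two-finger parallel gripper is mounted at the origin on a cart in front of the work surface, level with it; the furniture and walls round the work are solid. World frame = base frame: x ahead of the robot, y to its left, z up, the work surface at z = 0. Lengths are in m, angles in rad, forces in N, time in s.
With the tool pointing down it reaches from about 0.4 to 0.875 m from the base axis. Payload 6.5 kg.
Tool frame: the origin (TCP) lies midway between the tips of the shut fingers; the grasp point (between the pads) lies 19 mm behind it; z points along the fingers, y is the direction in which the jaws open and shut (so a half turn about z gives the same grasp; the last joint's range is limited). The gripper opens to 85 mm and grips with 20 to 120 N. Pads are 22 mm wide; open, the fingers measure 114 mm over their backs; the gripper's body (76 mm by 85 mm) begins 54 mm behind the grasp point. The pads swing forward as they close: fully open they stand 13 mm farther back than shut.
Start: joints at [1.053, 0.536, -0.004, 1.538, 0.003, 1.067, -0.071], TCP at [0.284, -0.585, 0.231] pointing down, gripper open.
Joint ranges: [-2.7, 2.7], [-0.37, 2.16], [-1.27, 1.26], [0.24, 2.4], [-1.31, 4.45], [0.19, 1.91], [-2.76, 2.76]. Speed limits (rad/s): [2.39, 2.39, 3.14, 3.14, 3.14, 3.14, 3.14].

INTERFACE

Orientations are given as a unit quaternion [w, x, y, z].
In Python, from plant import ctrl, viewer, telemetry gives the robot as it stands. The module is installed in compiled form; this text tells all that it offers. Calls block until the motion is done:
- ctrl.goto(position, orientation): joint-space move of the TCP to a pose.
- ctrl.move_l(position, speed=0.15, attitude=None): straight line of the TCP; attitude=None keeps the orientation; speed is the mean speed in m/s.
- ctrl.goto_joints(angles): joint-space move.
- ctrl.gripper_open() and ctrl.close_gripper(squeeze=None): open the fingers fully, or close them until they stop; squeeze is the grip in N (None keeps the last).
- ctrl.dwell(seconds).
- ctrl.inverse_kinematics(position, orientation): joint angles nearest the present ones, or None.
- viewer.get_image(name): name is "side" or "top"; returns the picture (480x640x3 uint8, red, green, blue); there is no depth.
- viewer.get_calibration(name): a dict with "fov_y" (degrees; the focal length in pixels is half the picture's height over the tangent of half this angle, whatever the lens; pixels are square), "cx", "cy" (the principal point, pixels), "position" and "attitude" of the camera in the world. Camera axes: x right, y up, looking along -z (the intrinsics and any distortion apply to the point x, -y, -z); pixel columns grow to the right and rows downward; lengths in m; the calibration is good to about 2 mm. A picture is of the moment at which its call begins. get_calibration takes no time and is no camera call.
A pose or a line that the arm cannot do raises ctrl.PlanningError and nothing moves.
- ctrl.close_job(): hands the job in, once; it reports no verdict.
Readings, each from a call of its own:
- telemetry.get_time_s(): time.
- telemetry.get_q(): joint angles.
- telemetry.get_joint_velocities(): joint speeds.
- telemetry.get_tau(): joint torques, N m.
- telemetry.get_tcp_pos(): TCP position.
- telemetry.get_orientation(): TCP orientation.
- telemetry.get_contact_force(): force on the tool from outside, world axes, zero at the start.
- telemetry.get_wrist_torque(): the same for the moment, N m.
- telemetry.get_opening(): finger opening in m.
Only numpy, scipy, OpenCV 4.12 (cv2) and the standard library are available. Lean on these libraries where they do the work, as an engineer would, in place of code of your own. Each camera call takes 0.05 s, during which the arm holds its last target. There are 200 camera calls.

TASK

Load the washed things for drying: hang every visor frame that is there over the horizontal bar of the drying rack, squarely astride it with one leg on each side, and put the two nested upside-down cups, one each, over the two drying posts, mouth down and sitting level on the post's head. The cups are clipped to each other and to their stand by hooks over their ears, so each must be eased up a little and twisted until its ears are clear of the hooks before it will lift off. Leave the bottles standing where they are.

Things in the scene. Friction and masses are not known exactly. Their poses are not given: they have to be found in the camera images.
- drying_rack: Fixed rack: horizontal round steel bar, 14 mm in diameter and 360 mm long, along the rack's y at 140 mm axis height, on two uprights 165 mm either side of the middle with 120 mm long feet. Origin on the bench under the middle of the bar; position and yaw vary.
- bar_mid (a point): Point on top of the bar at its middle, 147 mm above the bench; the bar runs along its y, and is free from -150 to +150 mm.
- frame_a: Rigid visor headband frame, inverted U of blue plastic with a black brow block on the crown and black foot pads; 124 (x, foot to foot) x 76 (y) x 126 mm tall, 100 g; both ends alike. Stands on its feet at the start. Origin: midway between the feet at their underside, z up. 96 mm are free between the feet, so the U drops over the bar. May be absent (2 or 3 of 3 are there).
- frame_b: Rigid visor headband frame, inverted U of green plastic with a black brow block on the crown and black foot pads; 124 (x, foot to foot) x 76 (y) x 126 mm tall, 100 g; both ends alike. Stands on its feet at the start. Origin: midway between the feet at their underside, z up. 96 mm are free between the feet, so the U drops over the bar. May be absent (2 or 3 of 3 are there).
- frame_c: Rigid visor headband frame, inverted U of orange plastic with a black brow block on the crown and black foot pads; 124 (x, foot to foot) x 76 (y) x 126 mm tall, 100 g; both ends alike. Stands on its feet at the start. Origin: midway between the feet at their underside, z up. 96 mm are free between the feet, so the U drops over the bar. May be absent (2 or 3 of 3 are there).
- frame_a_crown (a point): Middle of the underside of the crown of the blue frame, 92 mm above its origin; it comes to rest on top of the bar. From here up to 126 mm above the origin, the crown is 26 mm wide in y; the brow block on it, 38 mm long in x, runs from 96 to 126 mm above the origin: grip it from above across x (against its two ends), fingertips about 100 mm above the origin.
- frame_b_crown (a point): Middle of the underside of the crown of the green frame, 92 mm above its origin; it comes to rest on top of the bar. From here up to 126 mm above the origin, the crown is 26 mm wide in y; the brow block on it, 38 mm long in x, runs from 96 to 126 mm above the origin: grip it from above across x (against its two ends), fingertips about 100 mm above the origin.
- frame_c_crown (a point): Middle of the underside of the crown of the orange frame, 92 mm above its origin; it comes to rest on top of the bar. From here up to 126 mm above the origin, the crown is 26 mm wide in y; the brow block on it, 38 mm long in x, runs from 96 to 126 mm above the origin: grip it from above across x (against its two ends), fingertips about 100 mm above the origin.
- stack_stand: Fixed grey stand 125 x 105 mm, top 10 mm above the bench, origin on the bench under its middle; the stack of two nested cups is on it. A 24 mm thick centring pin inside the stack reaches 62 mm above the bench. Two steel hooks along its own +-x hold down the ears of the lower cup with 4 mm of play above them.
- cup_low: White lower cup; rim on the stand, ears under the stand's hooks. Rigid nesting cup, mouth down, 92 mm tall, 70 g. Origin: centre of the mouth at the rim, z up to the closed end. Hollow up to 58 mm; inner radius 33 mm at the mouth, 22 at the ceiling; skirt radius 36 mm at the rim. At the rim two ears along its own +-x, out to 44 mm, 14 wide, 4 thick.
- cup_low_knob (a point): Centre of the top of the white cup's grip knob, a solid round 40 mm in diameter and 30 mm high (62 to 92 mm above the cup's origin), gripped from above. The cup's two grey hooks stand along its own +-y, 48 to 51 mm from the axis, 46 mm high, tips bent inward to 40 mm, 14 mm wide, tip underside 42 mm above the origin. A twist of 0.6 to 0.9 rad either way frees its ears.
- cup_top: Yellow upper cup on the white one, 34 mm higher and turned 90 degrees. Rigid nesting cup, mouth down, 92 mm tall, 70 g. Origin: centre of the mouth at the rim, z up to the closed end. Hollow up to 58 mm; inner radius 33 mm at the mouth, 22 at the ceiling; skirt radius 36 mm at the rim. At the rim two ears along its own +-x, out to 44 mm, 14 wide, 4 thick.
- cup_top_knob (a point): Centre of the top of the yellow cup's grip knob, a solid round 40 mm in diameter and 30 mm high (62 to 92 mm above the cup's origin), gripped from above. The cup's two grey hooks stand along its own +-y, 48 to 51 mm from the axis, 46 mm high, tips bent inward to 40 mm, 14 mm wide, tip underside 42 mm above the origin. Its ears lie under the white cup's hooks, 4 mm play: ease up 2 mm, twist 0.6 to 0.9 rad.
- post_stand: Fixed grey base 190 (its x) x 70 mm, 10 mm thick, with two thin steel posts at +-60 mm along its x; origin on the bench under its middle. Each post carries a flat black head, 30 mm in diameter and 8 mm thick, whose top is 85 mm above the bench; a cup seated on it has its origin 27 mm above the bench.
- post_a (a point): Centre of the top of one post's head.
- post_b (a point): Centre of the top of the other post's head.
- clear_bottle: Bystander: small clear glass bottle, 51 mm wide, 115 mm tall; origin under its base.
- amber_bottle: Bystander: brown glass bottle, 123 mm tall; origin under its base.

How it is judged:
At the end, for the whole second after the job is handed in: Each frame present rests on the bar: crown middle within 15 mm across the bar, -6 to +8 mm in height, between the uprights, upright within 0.3 rad, square within 0.35 rad. Each cup on its own post: centred within 14 mm, rim 21 to 33 mm above the bench, upright within 0.12 rad. All at rest (x of frame_a_crown in the frame of bar_mid between -0.015 and 0.015 m and y of frame_a_crown in the frame of bar_mid between -0.15 and 0.15 m and z of frame_a_crown in the frame of bar_mid between -0.006 and 0.008 m and angle between each of frame_a, frame_b, frame_c's own z axis and vertical below 0.3 rad and angle between the y axis of each of frame_a, frame_b, frame_c and the y axis of drying_rack, either way round below 0.35 rad and linear speed of each of frame_a, frame_b, frame_c below 0.02 m/s and x of frame_b_crown in the frame of bar_mid between -0.015 and 0.015 m and y of frame_b_crown in the frame of bar_mid between -0.15 and 0.15 m and z of frame_b_crown in the frame of bar_mid between -0.006 and 0.008 m and x of frame_c_crown in the frame of bar_mid between -0.015 and 0.015 m and y of frame_c_crown in the frame of bar_mid between -0.15 and 0.15 m and z of frame_c_crown in the frame of bar_mid between -0.006 and 0.008 m and (((horizontal distance between cup_low and post_a below 0.014 m and z of cup_low in the frame of post_stand between 0.021 and 0.033 m and angle between cup_low's own z axis and vertical below 0.12 rad and linear speed of cup_low below 0.02 m/s) and (horizontal distance between cup_top and post_b below 0.014 m and z of cup_top in the frame of post_stand between 0.021 and 0.033 m and angle between cup_top's own z axis and vertical below 0.12 rad and linear speed of cup_top below 0.02 m/s)) or ((horizontal distance between cup_low and post_b below 0.014 m and z of cup_low in the frame of post_stand between 0.021 and 0.033 m and angle between cup_low's own z axis and vertical below 0.12 rad and linear speed of cup_low below 0.02 m/s) and (horizontal distance between cup_top and post_a below 0.014 m and z of cup_top in the frame of post_stand between 0.021 and 0.033 m and angle between cup_top's own z axis and vertical below 0.12 rad and linear speed of cup_top below 0.02 m/s)))); the robot touches nothing.
It fails at once if the small clear bottle or the brown bottle is pushed more than 4 cm or knocked over (distance of any of clear_bottle, amber_bottle from where it was at the start of the episode above 0.04 m or angle between any of clear_bottle, amber_bottle's own z axis and vertical above 0.5 rad).
Of frame_a, frame_b, frame_c only 2 to 3 are there at a start; the rules pass over those that are not, and their reading is None.
At some moment in a run one of frame_a, frame_b, frame_c may be knocked a few centimetres aside while the robot is not near it.
It also fails if it takes over 210 s, if anything falls off the work surface, if the arm or the gripper's body presses on something with over 40 N, if the wrist force passes 120 N, or if a joint passes its speed limit or range.

## Working session

There is one attempt and no reset: what is moved stays moved. The work goes in short steps, each a Python script; the robot and the scene stay as the last script left them, time stands still between calls to the robot, and variables do not carry over. Pictures are saved under pics/ and viewed, about 12 in all and at most 16, crops included, and the job is handed in when it is done.

```bash
mkdir -p pics; python3 - <<'E'
from plant import ctrl, viewer, telemetry
import cv2
for n in("side","top"):
    cv2.imwrite(f"pics/{n}0.png",cv2.cvtColor(viewer.get_image(n),cv2.COLOR_RGB2BGR)); print(n,viewer.get_calibration(n))
print(telemetry.get_orientation(),telemetry.get_time_s())
E
```

```text
side {'fov_y': 50.06679691031259, 'cx': 326.0841405907121, 'cy': 234.11028394354713, 'position': array([0.10449248, 0.86060851, 0.6345947 ]), 'attitude': array([-0.22901767, -0.11633456,  0.4802045 ,  0.83870186])}
top {'fov_y': 44.23279768024492, 'cx': 307.54494682973916, 'cy': 228.52432460087164, 'position': array([0.35084298, 0.11480196, 1.41502242]), 'attitude': array([ 0.71150526,  0.04494086, -0.05654413, -0.69895876])}
[-7.63328847e-04  9.74580063e-01  2.24038101e-01 -2.20351573e-04] 0.1
```

View pics/top0.png

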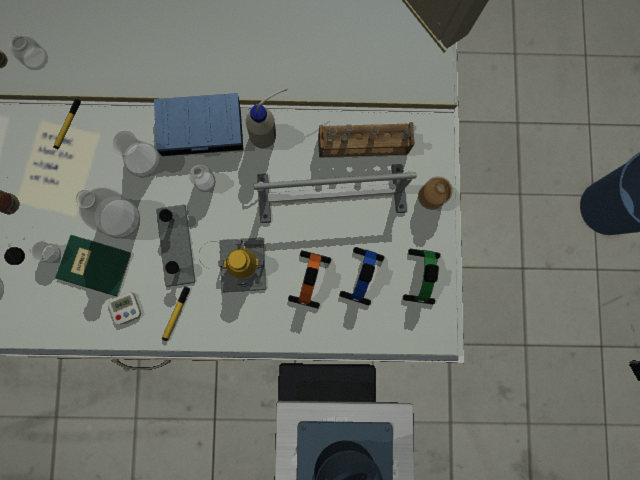

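View pics/side0.png

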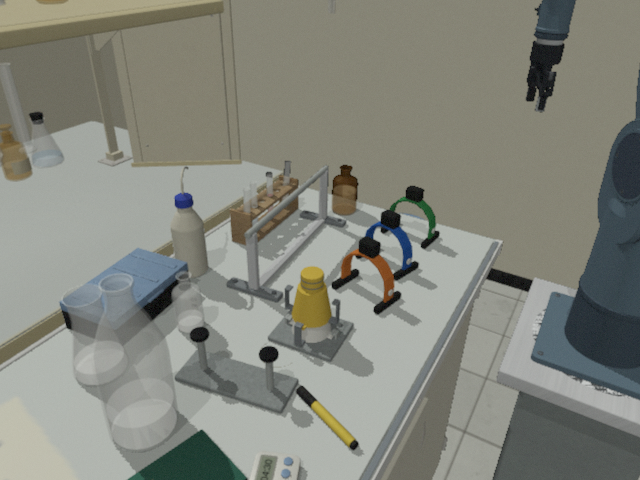

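Both views show all three frames (orange, blue and green), the cup stack near (241,262) in the top view, the post stand with heads at (166,215) and (172,268), and the bar running from (258,185) to (413,175). Next I'll write helpers and enlarge the crops.

```bash
cat > h.py <<'E'
import numpy as np, cv2
from scipy.spatial.transform import Rotation as R
from plant import ctrl, viewer, telemetry
def cal(n):
    c=viewer.get_calibration(n); q=c["attitude"]
    return 240/np.tan(np.radians(c["fov_y"])/2),c["cx"],c["cy"],np.array(c["position"]),R.from_quat(q,scalar_first=True).as_matrix()
def ray(n,uv):
    f,cx,cy,p,M=cal(n); d=M@np.array([(uv[0]-cx)/f,-(uv[1]-cy)/f,-1]); return p,d/np.linalg.norm(d)
def plane(n,uv,z):
    p,d=ray(n,uv); return (p+d*(z-p[2])/d[2])[:2]
def proj(n,P):
    f,cx,cy,p,M=cal(n); c=M.T@(np.array(P)-p); return np.array([cx-f*c[0]/c[2],cy+f*c[1]/c[2]])
def tri(uvt,uvs):
    A=np.zeros((3,3));b=np.zeros(3);L=[ray("top",uvt),ray("side",uvs)]
    for p,d in L:
        m=np.eye(3)-np.outer(d,d);A+=m;b+=m@p
    X=np.linalg.solve(A,b); return X,[np.linalg.norm((np.eye(3)-np.outer(d,d))@(X-p)) for p,d in L][0]*2
def img(n): return cv2.cvtColor(viewer.get_image(n),cv2.COLOR_RGB2BGR)
def crop(im,x,y,w,h,s,name): cv2.imwrite("pics/"+name,cv2.resize(im[y:y+h,x:x+w],None,fx=s,fy=s,interpolation=cv2.INTER_CUBIC))
RANGES={'orange':((5,170,80),(14,255,255)),'blue':((105,150,50),(120,255,255)),'green':((55,120,40),(75,255,255)),'yellow':((18,150,90),(27,255,255))}
def mask(im,c): return cv2.inRange(cv2.cvtColor(im,cv2.COLOR_BGR2HSV),*map(np.array,RANGES[c]))
E
python3 - <<'E'
from h import *
t=cv2.imread("pics/top0.png");s=cv2.imread("pics/side0.png")
crop(t,150,155,310,160,2.58,"tc.png");crop(s,170,155,280,260,2.3,"sc.png")
for c,uv in [('o',(313,262)),('b',(369,257)),('g',(430,270)),('y',(240,260))]: print(c,cv2.cvtColor(t,cv2.COLOR_BGR2HSV)[uv[1],uv[0]])
for a,b in [((166,215),(200,335)),((172,268),(269,355))]: print('post',tri(a,b))
E
```

```text
o [ 11 203 156]
b [110 209 111]
g [45 60 17]
y [ 22 182 158]
post (array([0.56973722, 0.41856538, 0.07835884]), np.float64(0.0007008970607692962))
post (array([0.44973111, 0.39918387, 0.07953815]), np.float64(0.0028049102963731438))
```

View pics/tc.png

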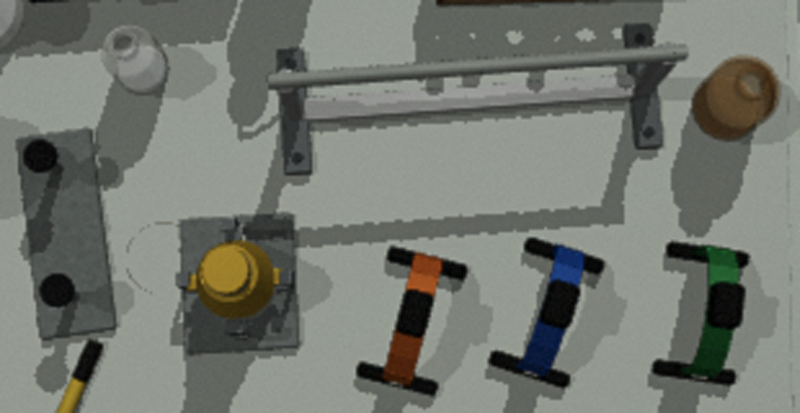

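View pics/sc.png

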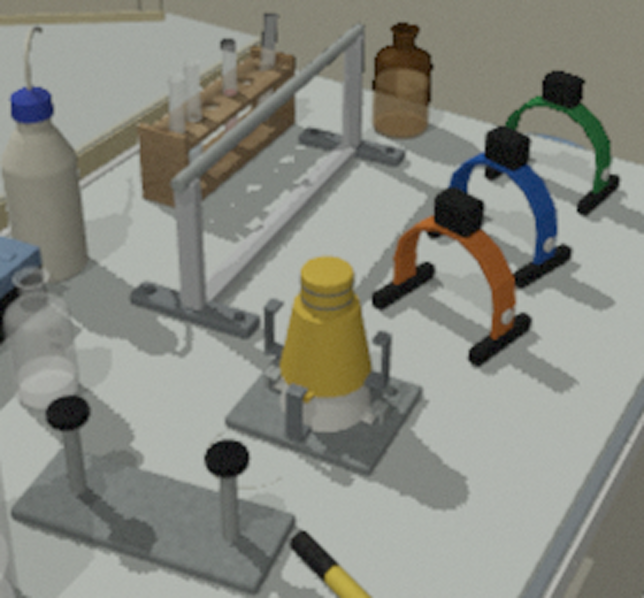

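```bash
cat >> h.py <<'E'
def frames(t):
    """colour -> (xy of origin, yaw of frame x axis, xy of block, foot span)"""
    hsv=cv2.cvtColor(t,cv2.COLOR_BGR2HSV); out={}
    for c in('orange','blue','green'):
        m=mask(t,c); m[:160]=0; m[:, :200]=0; m[330:]=0
        m=cv2.morphologyEx(m,cv2.MORPH_OPEN,np.ones((2,2)))
        if m.sum()<255*60: out[c]=None; continue
        near=cv2.dilate(m,np.ones((17,17)))
        d=((hsv[...,2]<48)&(m==0)&(near>0)).astype(np.uint8)
        n,_,st,ce=cv2.connectedComponentsWithStats(d)
        k=[i for i in range(1,n) if st[i,4]>25]
        mc=np.argwhere(m)[:,::-1].mean(0)
        k=sorted(k,key=lambda i:-st[i,4])[:3]
        if len(k)<3: out[c]=('few',[(ce[i],st[i,4]) for i in k],mc); continue
        k=sorted(k,key=lambda i:ce[i][1]); hi,bl,lo=[ce[i] for i in k]
        a,b=plane("top",lo,.007),plane("top",hi,.007); B=plane("top",bl,.122)
        out[c]=((a+b)/2,np.arctan2(*(b-a)[::-1]),B,np.linalg.norm(b-a),[st[i,4] for i in k])
    return out
E
python3 - <<'E'
from h import *
np.set_printoptions(precision=4,suppress=True)
t=cv2.imread("pics/top0.png");s=cv2.imread("pics/side0.png")
for k,v in frames(t).items(): 
    print(k,v)
    if v and v[0]!='few' if isinstance(v[0],str) else True:
        print('  side proj block',proj("side",[*v[2],.122]),'org',proj("side",[*v[0],0.111]))
T=lambda x,y:(150+x/2.58,155+y/2.58); S=lambda x,y:(170+x/2.3,155+y/2.3)
# posts
hs=cv2.cvtColor(t,cv2.COLOR_BGR2HSV)[...,2]
P=[]
for u,v in((166,215),(172,267)):
    w=(hs[v-9:v+10,u-9:u+10]<45); p=np.argwhere(w)[:,::-1].mean(0)+[u-9,v-9]; P.append(plane("top",p,.083)); print('post',p,w.sum(),P[-1],proj("side",[*P[-1],.081]))
print('sep',np.linalg.norm(P[0]-P[1]))
a,b=plane("top",T(270,80),.140),plane("top",T(687,51),.140); print('bar',a,b,np.linalg.norm(a-b),'mid',(a+b)/2, 'side ends',S(*((np.array(proj("side",[*a,.14]))-[170,155])*0)),proj("side",[*a,.14]),proj("side",[*b,.14]))
k=plane("top",T(225,270),.136); print('knob',k,proj("side",[*k,.136]), 'want',S(327,272))
e=[plane("top",T(*p),.046) for p in((193,282),(278,271))]; print('ears',e,(e[0]+e[1])/2)
c=[plane("top",T(*p),.010) for p in((181,219),(294,214),(299,345),(187,353))]; print('stand',np.mean(c,0),c)
ptk=tri(T(225,270),S(327,270)); print(ptk)
E
```

```text
orange (array([0.4661, 0.0909]), np.float64(0.22027199172258224), array([0.4702, 0.0547]), np.float64(0.05384318072586197), [np.int32(46), np.int32(47), np.int32(185)])
  side proj block [361.0701 229.5089] org [354.3273 242.9511]
blue (array([ 0.4449, -0.0321]), np.float64(-0.06683821837292689), array([ 0.4421, -0.0352]), np.float64(0.11333089992056573), [np.int32(46), np.int32(202), np.int32(124)])
  side proj block [392.1933 214.7801] org [389.8827 219.6375]
green (array([ 0.4458, -0.181 ]), np.float64(0.04510961302559709), array([ 0.443 , -0.1765]), np.float64(0.10884324518824903), [np.int32(44), np.int32(224), np.int32(127)])
  side proj block [416.3523 189.7876] org [415.3655 193.0703]
post [165.9634 215.8963] 164 [0.5666 0.4173] [202.1316 333.9934]
post [171.9795 267.2329] 146 [0.45   0.3979] [270.2629 353.8502]
sep 0.11825182238813381
bar [0.6278 0.2133] [ 0.6605 -0.1438] 0.3586832613823469 mid [0.6442 0.0347] side ends (np.float64(170.0), np.float64(155.0)) [247.9475 234.8271] [327.3949 166.7064]
knob [0.465  0.2466] [313.7421 271.8017] want (312.17391304347825, 273.2608695652174)
ears [array([0.4617, 0.2842]), array([0.473 , 0.2083])] [0.4673 0.2462]
stand [0.4651 0.2452] [array([0.5229, 0.3019]), array([0.5295, 0.1974]), array([0.4085, 0.1896]), array([0.3994, 0.2918])]
(array([0.4662, 0.2473, 0.1345]), np.float64(0.0024449132789436927))
```

```bash
python3 - <<'E'
s=open('h.py').read()
a=s.index("        near=cv2"); b=s.index("        k=sorted(k,key=lambda i:ce[i][1])")
s=s[:a]+'''        near=cv2.dilate(m,np.ones((5,5)))
        d=((hsv[...,2]<55)&(m==0)).astype(np.uint8)
        n,lab,st,ce=cv2.connectedComponentsWithStats(cv2.morphologyEx(d,cv2.MORPH_OPEN,np.ones((3,3))))
        k=sorted([i for i in range(1,n) if 60<st[i,4]<400 and near[lab==i].any()],key=lambda i:-st[i,4])[:3]
        if len(k)<3: out[c]=('few',[(ce[i],st[i,4]) for i in k]); continue
'''+s[b:]
open('h.py','w').write(s)
E
python3 - <<'E'
from h import *
np.set_printoptions(precision=4,suppress=True)
t=cv2.imread("pics/top0.png")
for k,v in frames(t).items(): print(k,v)
E
```

```text
orange ('few', [(array([310.2857, 276.3704]), np.int32(189))])
blue (array([ 0.4168, -0.046 ]), np.float64(-0.073759741665691), array([0.3929, 0.0072]), np.float64(0.06641447968724726), [np.int32(211), np.int32(86), np.int32(66)])
green (array([ 0.4479, -0.1641]), np.float64(-0.0813661354827655), array([ 0.4425, -0.1765]), np.float64(0.108015827455319), [np.int32(96), np.int32(236), np.int32(120)])
```

```bash
python3 - <<'E'
from h import *
t=cv2.imread("pics/top0.png");b=cv2.GaussianBlur(t,(3,3),0)
hsv=cv2.cvtColor(t,cv2.COLOR_BGR2HSV); mx=b.max(2)
for th in(45,55):
    d=(mx<th).astype(np.uint8); d[:240]=0;d[:,:280]=0;d[320:]=0;d[:,445:]=0
    n,l,st,ce=cv2.connectedComponentsWithStats(d)
    print(th,[(ce[i].round(1).tolist(),int(st[i,4]),st[i,2:4].tolist()) for i in range(1,n) if st[i,4]>15])
for y in(255,256,257,258): print(t[y,298:334].max(1).tolist())
E
```

```text
45 [([359.1, 251.0], 55, [11, 7]), ([416.3, 252.6], 80, [16, 8]), ([304.9, 254.2], 44, [9, 7]), ([437.0, 255.1], 21, [5, 6]), ([379.6, 257.6], 36, [8, 6]), ([325.6, 259.6], 46, [10, 6]), ([366.1, 272.8], 204, [15, 19]), ([430.4, 273.4], 229, [14, 19]), ([310.1, 276.4], 173, [13, 18]), ([420.2, 297.2], 222, [32, 14]), ([346.5, 295.3], 69, [14, 8]), ([293.9, 299.3], 54, [11, 8]), ([363.8, 300.9], 56, [12, 7]), ([312.8, 304.2], 53, [13, 7])]
55 [([359.3, 251.2], 63, [12, 8]), ([416.4, 252.5], 90, [16, 8]), ([304.9, 254.2], 49, [10, 7]), ([436.9, 255.2], 24, [5, 6]), ([379.2, 257.5], 44, [8, 8]), ([325.4, 259.6], 53, [10, 8]), ([366.1, 272.9], 214, [15, 19]), ([425.4, 285.6], 573, [35, 40]), ([310.2, 276.3], 183, [14, 18]), ([354.8, 297.8], 170, [31, 13]), ([294.3, 299.5], 64, [12, 8]), ([312.5, 304.1], 63, [13, 7])]
[152, 109, 37, 5, 5, 6, 5, 4, 8, 14, 12, 21, 90, 127, 128, 126, 128, 131, 110, 108, 97, 99, 101, 82, 97, 104, 149, 154, 156, 157, 156, 156, 156, 153, 152, 154]
[154, 112, 94, 43, 32, 22, 17, 7, 10, 7, 8, 28, 120, 130, 130, 127, 130, 129, 128, 127, 125, 134, 114, 54, 28, 30, 53, 58, 97, 134, 151, 155, 156, 157, 153, 157]
[152, 109, 104, 100, 97, 99, 73, 36, 28, 18, 15, 41, 126, 131, 130, 127, 128, 127, 125, 130, 131, 133, 129, 44, 12, 10, 14, 7, 26, 40, 53, 63, 109, 152, 153, 156]
[153, 109, 101, 102, 104, 101, 102, 100, 97, 76, 71, 74, 125, 128, 128, 129, 128, 129, 129, 132, 129, 130, 128, 43, 9, 11, 9, 16, 11, 15, 8, 11, 43, 126, 139, 152]
```

```bash
python3 - <<'E'
s=open('h.py').read()
a=s.index("def frames")
s=s[:a]+'''def frames(t):
    """colour -> (xy of origin, yaw of frame x axis, xy of block, foot span, pad yaws)"""
    b=cv2.GaussianBlur(t,(3,3),0).astype(int); dk=((b.max(2)<50)&(b.max(2)-b.min(2)<22)).astype(np.uint8); out={}
    n,lab,st,ce=cv2.connectedComponentsWithStats(dk); V,U=np.nonzero(dk)
    for c in('orange','blue','green'):
        m=mask(t,c); m[:200]=0; m[:, :270]=0; m[330:]=0; m[:,460:]=0
        if m.sum()<255*60: out[c]=None; continue
        mc=np.argwhere(m)[:,::-1].mean(0)
        bl=ce[min((i for i in range(1,n) if 100<st[i,4]<330 and max(st[i,2:4])<24),key=lambda i:np.linalg.norm(ce[i]-mc))]
        F=[]
        for sg in(1,-1):
            w=(abs(U-bl[0])<27)&((V-bl[1])*sg>11)&((V-bl[1])*sg<42)
            F.append(cv2.minAreaRect(np.c_[U,V][w].astype(np.float32)))
        p,q=[plane("top",f[0],.006) for f in F]; B=plane("top",bl,.118)
        out[c]=((p+q)/2,np.arctan2(*(q-p)[::-1]),B,np.linalg.norm(q-p),[np.round((f[1]+f[2:]),1).tolist() for f in F])
    return out
'''
open('h.py','w').write(s)
E
python3 - <<'E'
from h import *
np.set_printoptions(precision=4,suppress=True)
t=cv2.imread("pics/top0.png")
for k,v in frames(t).items(): print(k,v)
E
```

```text
orange (array([0.4332, 0.0869]), np.float64(-0.24224365514373744), array([0.4332, 0.0873]), np.float64(0.11015091463384351), [[30.3, 5.1, 14.7], [30.1, 5.5, 14.7]])
blue (array([ 0.4435, -0.0374]), np.float64(-0.3005770323610091), array([ 0.4429, -0.0357]), np.float64(0.1098397957070787), [[30.7, 5.4, 18.4], [30.4, 5.4, 18.4]])
green (array([ 0.445 , -0.1809]), np.float64(-0.1204147135022232), array([ 0.4444, -0.1776]), np.float64(0.10913307120180102), [[30.7, 5.8, 8.1], [30.6, 5.5, 8.5]])
```

```bash
cat >> h.py <<'E'
RY=np.arctan2(.0327,.3571); BM=np.array([.6442,.0347]); BX=np.array([np.cos(RY),np.sin(RY)]); BY=np.array([-np.sin(RY),np.cos(RY)])
def ori(a):
    y=np.array([np.cos(a),np.sin(a),0]); z=np.array([0,0,-1.]); return R.from_matrix(np.c_[np.cross(y,z),y,z]).as_quat(scalar_first=True)
def best(p,a,need=()):
    """orientation among a, a+pi with the last joint nearest its middle (over a and the further angles)"""
    c=[]
    for b in(a,a+np.pi):
        J=[ctrl.inverse_kinematics(list(p),list(ori(b+d))) for d in (0,*need)]
        if all(j is not None for j in J): c.append((max(abs(j[6]) for j in J),b))
    if not c: raise SystemExit(f"no IK {p} {a}")
    return min(c)[1]
def above(p,a,z=.32,need=()):
    b=best([*p,z],a,need); ctrl.goto([*p,z],list(ori(b))); return b
def st(m): print(m,'t%.1f'%telemetry.get_time_s(),'tcp',np.round(telemetry.get_tcp_pos(),4),'F',np.round(telemetry.get_contact_force(),1),'op %.4f'%telemetry.get_opening(),flush=True)
def down(p,z,v=.12): ctrl.move_l([*p,z],speed=v)
def pickframe(v):
    p=v[0]; above(p,v[1],.25); down(p,.100); ctrl.close_gripper(40); st('grip'); down(p,.32,.2)
    return telemetry.get_opening()>.03
def hang(y):
    p=BM+BY*y; above(p,RY,.32); down(p,.17,.15); down(p,.157,.04); st('low'); ctrl.gripper_open(); st('open'); down(p,.30,.2)
E
python3 - <<'E'
from h import *
v=frames(img("top")); print(v['green'])
if pickframe(v['green']): hang(-.095)
t=img("top");cv2.imwrite("pics/t1.png",t);s=img("side");crop(s,200,120,260,220,3,"s1.png");crop(t,220,150,240,170,3.3,"t1c.png"); st('')
E
```

```text
(array([ 0.44497752, -0.18085473]), np.float64(-0.12195486987120256), array([ 0.44437567, -0.17763118]), np.float64(0.10913256832908207), [[30.5, 5.8, 8.1], [30.6, 5.5, 8.5]])
grip t3.6 tcp [ 0.4453 -0.181   0.1003] F [1.  0.4 3.7] op 0.0375
low t7.5 tcp [ 0.6527 -0.0599  0.1567] F [ 0.6  0.3 -1.4] op 0.0376
open t8.0 tcp [ 0.6529 -0.0599  0.1571] F [-0.7  1.2  0.4] op 0.0854
 t9.0 tcp [ 0.6519 -0.06    0.2981] F [-0.3  0.5  0.5] op 0.0856
```

View pics/s1.png

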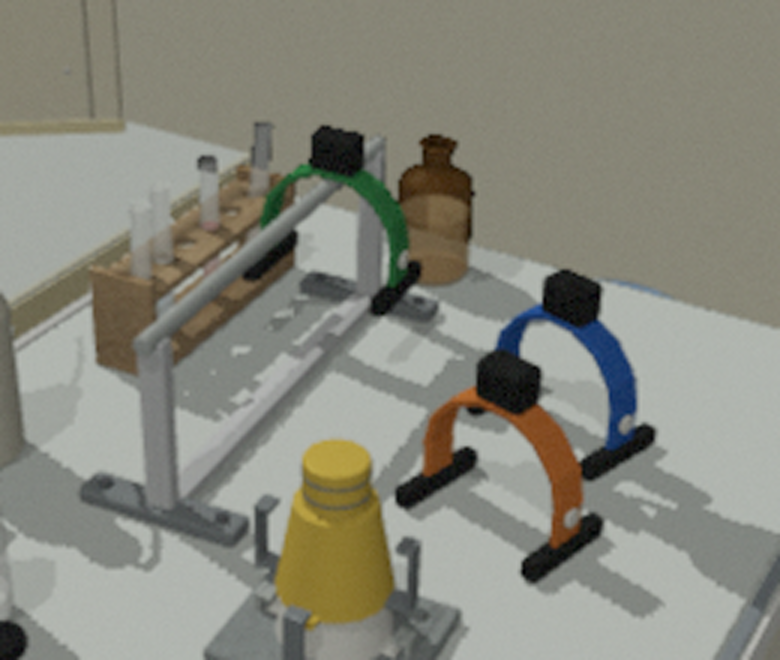

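The green frame now hangs squarely on the bar at about (337,150) in the crop. Blue and orange are still standing. Blue is next, after measuring it again.

```bash
cat >> h.py <<'E'
def clearpose(): ctrl.goto_joints([1.053,.536,-.004,1.538,.003,1.067,-.071])
E
python3 - <<'E'
from h import *
np.set_printoptions(precision=4,suppress=True)
for c,y in(('blue',0.),('orange',.095)):
    if c=='blue': clearpose()
    else: above([.45,-.3],0,.4)
    t=img("top");cv2.imwrite(f"pics/t_{c}.png",t)
    v=frames(t)[c]; print(c,v)
    if abs(v[3]-.11)>.004 or np.linalg.norm(v[0]-v[2])>.008: print('suspicious'); break
    if not pickframe(v): print('missed'); break
    hang(y)
above([.45,-.3],0,.4)
t=img("top");cv2.imwrite("pics/t2.png",t);s=img("side");crop(s,200,120,260,220,3,"s2.png");st('')
E
```

```text
blue (array([ 0.4438, -0.0371]), np.float64(-0.29376901062939487), array([ 0.4429, -0.0358]), np.float64(0.1102292370818812), [[30.7, 5.4, 18.4], [31.0, 5.7, 18.4]])
grip t15.3 tcp [ 0.4441 -0.0372  0.1002] F [ 1.  -0.6  3.4] op 0.0370
low t19.0 tcp [0.644  0.0347 0.1567] F [-0.2  0.5 -0.9] op 0.0375
open t19.6 tcp [0.6443 0.0347 0.1571] F [-0.1  0.1 -0.8] op 0.0856
orange (array([0.4336, 0.0868]), np.float64(-0.2422352297375166), array([0.4332, 0.0873]), np.float64(0.11071111288459412), [[30.3, 5.1, 14.6], [30.1, 6.1, 14.7]])
grip t25.4 tcp [0.4338 0.0868 0.1002] F [ 0.1 -0.7  3.3] op 0.0375
low t29.1 tcp [0.6354 0.1293 0.1567] F [-0.1 -1.  -1. ] op 0.0370
open t29.6 tcp [0.6355 0.1293 0.157 ] F [ 0.5 -0.   0.7] op 0.0852
 t32.3 tcp [ 0.4506 -0.299   0.3999] F [ 1.   0.2 -0.2] op 0.0848
```

View pics/s2.png

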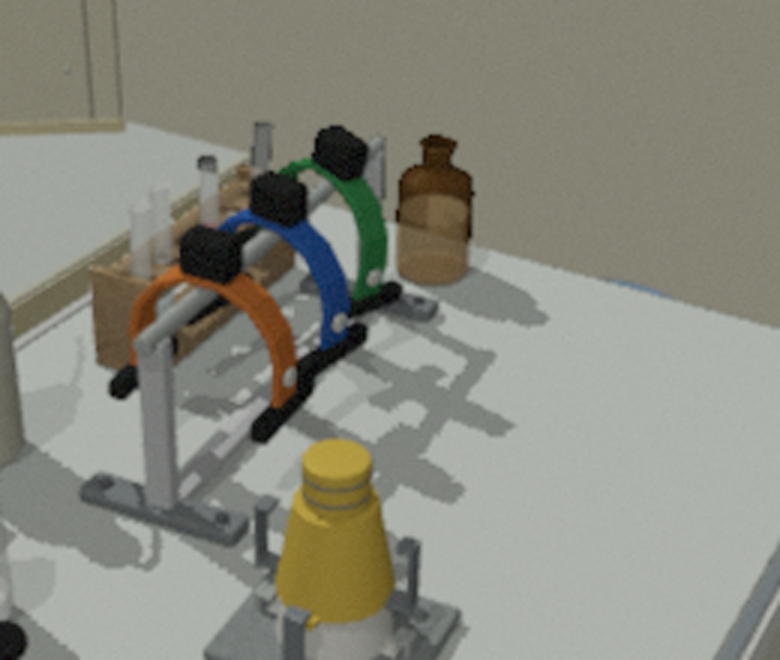

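All three frames are on the bar, with blocks at (210,252), (278,198) and (340,152) in the crop. Green's leg looks slightly turned, so I'll check it later. Before the cups I need the position of the tall flask beside the posts.

```bash
python3 - <<'E'
from h import *
np.set_printoptions(precision=3,suppress=True)
print('flask neck',tri((87,200),(118,283)),'base',plane("top",(119,217),.0),plane("side",(141,425),0.0))
print('clear base',plane("top",(205,180),0),'neck',tri((200,170),(183,280)))
t=cv2.imread("pics/t2.png");b=cv2.GaussianBlur(t,(3,3),0);crop(t,230,155,230,110,3.4,"t2c.png")
E
```

```text
flask neck (array([0.57 , 0.538, 0.254]), np.float64(0.004202004736681655)) base [0.575 0.549] [0.578 0.549]
clear base [0.671 0.346] neck (array([0.672, 0.343, 0.099]), np.float64(0.0022657336221960306))
```

View pics/t2c.png

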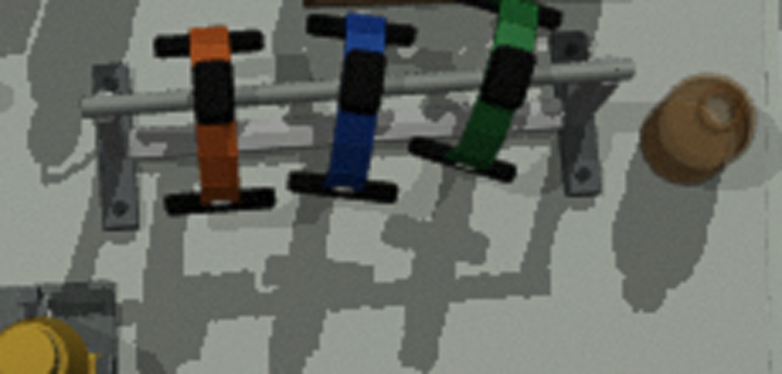

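The green frame has been knocked: it is turned about 0.25 rad, with feet at (462,160) and (515,12) in the crop. It is still on the bar and inside the limit. I'll re-grip it and square it.

```bash
python3 - <<'E'
from h import *
np.set_printoptions(precision=4,suppress=True)
lo,hi=plane("top",(365.9,202.1),.06),plane("top",(381.8,158),.06); B=plane("top",(380,177.6),.172)
a=np.arctan2(*(hi-lo)[::-1]); d=(hi+lo)/2-BM
print('feet mid',(lo+hi)/2,'block',B,'yaw rel',a-RY,'along',(B-BM)@BY,'across',(B-BM)@BX)
p=B
above(p,a,.30); down(p,.158); ctrl.close_gripper(40); st('grip'); down(p,.32,.15)
if telemetry.get_opening()>.03: hang(-.095)
above([.40,-.35],0,.4)
t=img("top");cv2.imwrite("pics/t3.png",t);crop(t,230,155,230,110,3.4,"t3c.png")
E
```

```text
feet mid [ 0.6655 -0.06  ] block [ 0.6449 -0.0587] yaw rel -0.4282211153212433 along -0.09309198955115613 across -0.007856668900268607
grip t35.4 tcp [ 0.6458 -0.0589  0.1587] F [ 2.6 -1.   3.1] op 0.0377
low t38.7 tcp [ 0.6541 -0.0599  0.1584] F [-1.  -1.6  7.7] op 0.0375
open t39.3 tcp [ 0.6528 -0.0599  0.1568] F [-0.4  0.1 -0.2] op 0.0854
```

View pics/t3c.png

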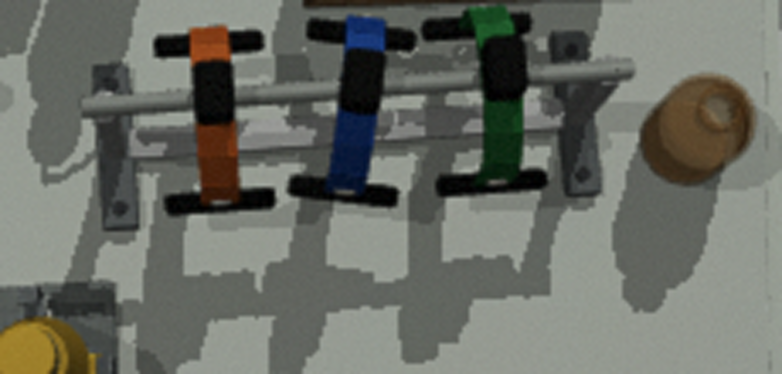

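Green is square again, with pads at (490,183) and (476,22). Blue is now about 0.2 rad off, probably brushed by green, and I'll square it after the cups. Yellow cup next.

```bash
cat >> h.py <<'E'
POST=[np.array([.4491,.3978]),np.array([.5675,.4174])]
def takecup(c,zt,a=0.):
    """c: knob xy, zt: height of knob top"""
    z=zt-.028
    b=None
    for s in(1,-1):
        try: b=(best([*c,z],a,(.75*s,)),s); break
        except SystemExit: pass
    ctrl.goto([*c,z+.15],list(ori(b[0]))); down(c,z,.08); ctrl.close_gripper(60); st('grip')
    q0=telemetry.get_tcp_pos(); c2=list(q0[:2])
    ctrl.move_l([*c2,q0[2]+.002],speed=.01); st('eased')
    b1=b[0]+.75*b[1]; q=ctrl.inverse_kinematics([*c2,q0[2]+.002],list(ori(b1))); print('dq',np.round(np.array(q)-telemetry.get_q(),3))
    ctrl.goto_joints(list(q)); st('twisted'); print('torque',np.round(telemetry.get_wrist_torque(),2))
    ctrl.move_l([*c2,q0[2]+.008],speed=.02); st('up8')
    if telemetry.get_contact_force()[2]<-12: print('STUCK?'); return None
    ctrl.move_l([*c2,q0[2]+.13],speed=.1); st('free'); return b1
def putcup(p,b):
    ctrl.goto([*p,.24],list(ori(b))); st('over'); down(p,.105,.1); down(p,.092,.03); st('low')
E
python3 - <<'E'
from h import *
b=takecup(np.array([.4655,.2462]),.136)
print(b)
s=img("side");crop(s,170,120,280,290,2,"s4.png")
E
```

```text
grip t46.4 tcp [0.4657 0.2465 0.1084] F [ 0.8 -0.6  3.9] op 0.0387
eased t46.8 tcp [0.4656 0.2463 0.1103] F [-0.7  0.3 -0.9] op 0.0384
dq [ 0.081  0.094 -0.148 -0.004  0.124  0.097  0.66 ]
twisted t47.5 tcp [0.4656 0.2464 0.1102] F [ 0.1  0.2 -0.3] op 0.0387
torque [ 0.03 -0.03  0.04]
up8 t47.9 tcp [0.4658 0.2465 0.1166] F [-0.7 -0.1 -1. ] op 0.0382
free t49.3 tcp [0.4654 0.2462 0.2378] F [-0.3 -0.3 -0.8] op 0.0382
0.75
```

View pics/s4.png

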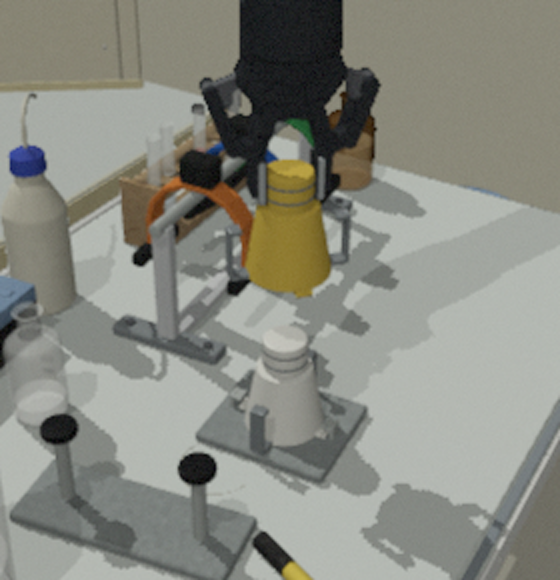

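The yellow cup is free and upright in the gripper, and the white one has stayed on its stand. Yellow goes on the far post.

```bash
python3 - <<'E'
from h import *
putcup(POST[1],.75)
s=img("side");crop(s,130,200,200,220,2.7,"s5.png")
ctrl.gripper_open(); st('open'); down(POST[1],.24,.15)
above([.4655,.2462],0,.35)
t=img("top");s=img("side");im=np.vstack([cv2.resize(s[240:420,130:390],None,fx=2,fy=2),cv2.resize(t[180:300,140:300],(520,240))[:, :520]]);cv2.imwrite("pics/m5.png",im[:600])
m=mask(s,'yellow');print(cv2.boundingRect(cv2.findNonZero(m)))
E
```

```text
over t50.1 tcp [0.5673 0.4165 0.2396] F [ 0.2 -0.6 -0.4] op 0.0384
low t52.2 tcp [0.5674 0.4173 0.0917] F [-0.2 -0.6 -0.5] op 0.0385
open t52.8 tcp [0.5675 0.4174 0.0921] F [-0.4  0.5  0.2] op 0.0850
(8, 136, 347, 310)
```

View pics/m5.png

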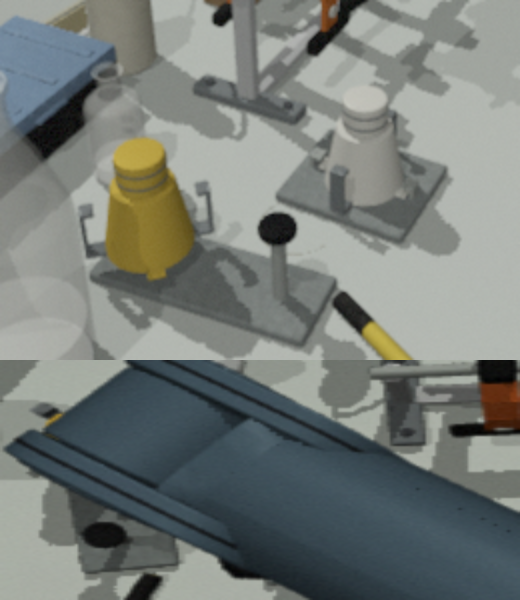

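Yellow sits level on the far post, knob at (140,155) in the composite. The white cup's knob centre is at about side (313,288). White next.

```bash
python3 - <<'E'
from h import *
print(proj("side",[.4655,.2462,.102]))
b=takecup(np.array([.4655,.2462]),.102); print(b)
if b is not None:
    putcup(POST[0],b); ctrl.gripper_open(); st('open'); down(POST[0],.24,.15)
above([.42,-.3],0,.4)
t=img("top");s=img("side");cv2.imwrite("pics/t6.png",t)
cv2.imwrite("pics/m6.png",np.vstack([cv2.resize(s[220:420,120:440],None,fx=1.7,fy=1.7),cv2.resize(t[160:300,150:460],(544,246))]))
E
```

```text
[313.35777847 287.81293877]
grip t58.0 tcp [0.4657 0.2463 0.0743] F [-0.3 -1.9  4.8] op 0.0384
eased t58.4 tcp [0.4656 0.2462 0.0762] F [ 0.3  1.  -0.7] op 0.0385
dq [ 0.093  0.085 -0.153 -0.005  0.13   0.094  0.656]
twisted t59.1 tcp [0.4656 0.2462 0.0762] F [-0.9 -0.8 -1.4] op 0.0387
torque [ 0.01 -0.03  0.03]
up8 t59.5 tcp [0.4658 0.2464 0.0825] F [ 0.1 -0.  -0.7] op 0.0384
free t60.9 tcp [0.4654 0.246  0.2037] F [ 0.1 -0.2 -1. ] op 0.0380
0.75
over t61.6 tcp [0.4488 0.3977 0.2393] F [-0.1 -0.4  0. ] op 0.0385
low t63.7 tcp [0.449  0.3978 0.0918] F [ 0.  -0.6 -1.7] op 0.0383
open t64.2 tcp [0.4491 0.3978 0.0921] F [-0.3  0.3  0.4] op 0.0854
```

View pics/m6.png

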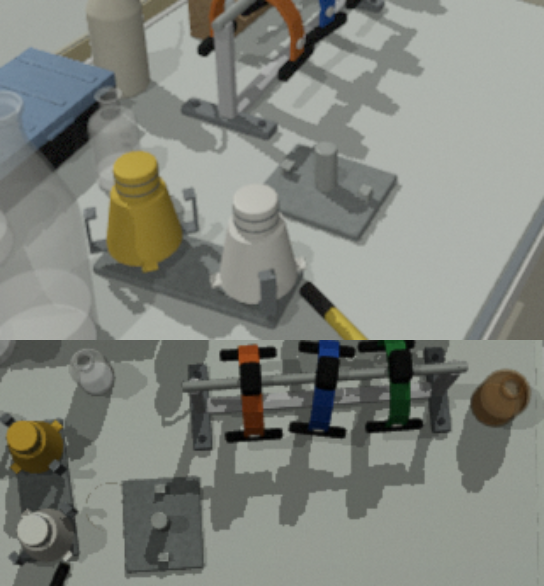

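Both cups are seated upright on their posts. Time to square the blue frame.

```bash
python3 - <<'E'
from h import *
np.set_printoptions(precision=3,suppress=True)
C=lambda x,y:(230+x/3.4,155+y/3.4)
def yaw(l,r,z=.06):
    a,b=plane("top",C(*l),z),plane("top",C(*r),z); d=a-b; return np.arctan2(-d[0],d[1])
print('yaw rel blue',yaw((308,24),(416,40))-RY,yaw((289,183),(397,200))-RY,'green',yaw((437,186),(547,180))-RY,'orange',yaw((165,206),(275,198))-RY)
B=plane("top",C(361,82),.172); print('along',(B-BM)@BY,'across',(B-BM)@BX)
a=yaw((289,183),(397,200))
above(B,a,.30); down(B,.158); ctrl.close_gripper(40); st('grip'); down(B,.32,.15)
if telemetry.get_opening()>.03: hang(0.)
above([.40,-.35],0,.4); ctrl.dwell(1)
t=img("top");s=img("side");cv2.imwrite("pics/t7.png",t)
cv2.imwrite("pics/m7.png",np.vstack([cv2.resize(t[150:270,230:450],(704,384),interpolation=cv2.INTER_CUBIC)[:380],cv2.resize(s[140:240,220:420],None,fx=2.1,fy=2.1)[:210,:].copy() if 0 else cv2.copyMakeBorder(cv2.resize(s[140:240,220:420],None,fx=2.1,fy=2.1),0,0,0,284,0)]))
E
```

```text
yaw rel blue -0.2212783613392325 -0.23017673900198748 green -0.016499906956427654 orange 0.0018077939341124422
along 0.0016414470791855497 across -0.004504819602962958
grip t71.3 tcp [0.64  0.036 0.159] F [-0.7 -0.6  3.7] op 0.0376
low t74.5 tcp [0.645 0.035 0.158] F [ 0.  -1.2  6.7] op 0.0370
open t75.0 tcp [0.644 0.035 0.157] F [-0.4 -0.6 -0.3] op 0.0855
```

View pics/m7.png

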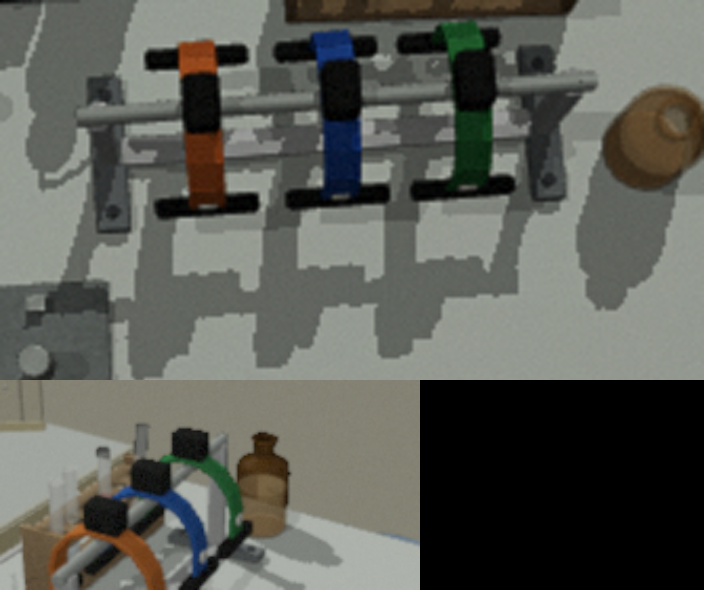

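All three frames hang square and parallel: pads at (207,205), (338,194) and (463,187), blocks centred over the bar. The bottles haven't moved, so I'm handing in.

```bash
python3 - <<'E'
from h import *
st('end'); ctrl.close_job()
E
```

```text
end t78.7 tcp [ 0.4  -0.35  0.4 ] F [ 0.4  0.  -0.2] op 0.0851
the job is handed in; nothing more can be done
```

I handed the job in at 78.7 s. All three frames (green, blue, orange) hang on the bar. The yellow cup is on the far post and the white cup on the near one, each eased up 2 mm, twisted 0.75 rad and lifted free without snagging.

- **Frames:** After I first hung them, green was found turned about 0.25–0.4 rad (my two estimates differ) and later blue about 0.22 rad. Something knocked green, and blue was probably brushed along with it. I re-gripped and squared both. The last pictures show all three square and astride the bar. I measured orange and green at under 0.02 rad off; I checked blue only by eye after its correction.
- **Cups:** By eye, both look level in the last picture that shows them. The force readings when placing them were near zero. I did not measure their final heights.
- **Bottles:** The brown bottle stands unmoved in the last pictures. The clear one was last seen, also unmoved, after the white cup was placed.

No check was still failing when I handed in.

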